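Cull the short stubs and hold the weld pen's gate open

ROBOT

A 6-joint arm with a two-finger parallel gripper is mounted at the origin on the work surface. World frame = base frame: x ahead of the robot, y to its left, z up, the work surface at z = 0. Lengths are in mm, angles in rad, forces in N, time in s.
With the tool pointing down it reaches from about 350 to 875 mm from the base axis. Payload 4.2 kg.
Tool frame: the origin (TCP) lies at the very end of the fingers, on their centre line; the grasp point (between the pads) lies arm.grip_point_offset behind it (arm.grip_point_offset is the distance from the TCP to the grasp point, in mm); z points along the fingers, y is the line along which they close (so a half turn about z gives the same grasp; the last joint's range is limited). The gripper opens to 85 mm and grips with 20 to 120 N. Pads are 22 mm wide; open, the fingers measure 114 mm over their backs; the gripper's body (76 mm by 85 mm) begins 54 mm behind the grasp point. The pads swing forward as they close: fully open they stand 13 mm farther back than shut.
Start: joints at [1.471, 0.385, 0.008, 0, -1.194, -0.259], TCP at [219.436, 585.19, 231.312] pointing down, gripper open.
Joint ranges: [-3.14, 3.14], [-1.21, 2.06], [-1.07, 1.41], [-3.16, 2.05], [-2.99, -0.16], [-3.1, 3.1]. Speed limits (rad/s): [2.79, 2.79, 3.14, 3.14, 3.14, 3.14].

INTERFACE

Orientations are given as a unit quaternion [x, y, z, w].
In Python, from bench import arm, cams, ticket gives the robot as it stands.
- The arm moves only by the tool servo_tool, never from a script. Its argument "commands" is a list that holds one entry, the list of rows, each a list of 7 numbers: the closure in counts, from 0 (fully open) to 255 (shut), then the shift along the tool's x, y, z in m, then the turn, a rotation vector about the tool's x, y, z in degrees. In form: [[[grip, x, y, z, ax, ay, az], ...]]. A call has 1 to 10 rows; each row shifts and turns the commanded pose from where the row before left it, along the tool's axes as they then stand; what a row does not reach is not made up. A row lasts 1/12 s, in which the tool goes at most 41.7 mm and 7.16 degrees, less where a joint would pass 70% of its speed; a pose out of reach is approached as far as the arm can. A call with a gripper value outside its range is refused whole. The fingers move at their own pace and stop on an object; the grip force is fixed at half the most. Time passes only in rows, so rows that do not move let the fingers close. It gives the time, the measured TCP pose, the force, the opening and the grip force at its end, in the units of the state.
- arm.read_state(): the state, without advancing time (a new reading comes with each control period).
- cams.get_image(name): name is "scene" or "top" or "wrist"; returns a dict with "frame" (480x640x3 uint8, blue, green, red), "K" (3x3 intrinsics, pixels), "T" (4x4, takes a point from camera to world coordinates). Camera axes: x right, y up, looking along -z (the intrinsics and any distortion apply to the point x, -y, -z); pixel columns grow to the right and rows downward; lengths in mm; the calibration is good to about 2 mm. A picture is of the moment at which its call begins. There is no depth.
- ticket.job_done(): hands the job in; it is judged then, once.
The state is a dict: "clock": time; "joints": joint angles; "joint_vel": joint speeds; "joint_efforts": joint torques, N m; "position": TCP position; "ee_rot": TCP orientation; "contact_force": force on the tool from outside, world axes, zero at the start; "wrist_torque": the same for the moment, N m; "gripper_width": finger opening in mm; "grasp_force": force on a finger pad.
Only numpy, scipy, OpenCV 4.12 (cv2) and the standard library are available. Lean on these libraries where they do the work, as an engineer would, in place of code of your own. Each camera call takes 0.05 s, during which the arm holds its last target. There are 200 camera calls.

TASK

The batch on the tray is about to be loaded into the weld pen: first take the two square tube stubs that were cut too short out of the row and put them in the scrap bin, leaving the good ones standing where they are. Then squeeze the catch beside the pen until it stays released, squeeze the catch on top of the gate, and, keeping it squeezed, swing the gate out past its click until it stands about square to the pen's front. Finish still holding the gate there by its squeezed catch, for it springs back if let go; leave everything else on the bench where it is.

Things in the scene. Friction and masses are not known exactly. Their poses are not given: they have to be found in the camera images.
- pen: Low spark-guard pen round a welding fixture: sheet walls 90 mm high, open on top, 200 mm deep, bolted down, its front (pen -x) closed by a hinged gate. Origin on the bench under the middle of the gate opening; pen x points into the pen (away from the robot), y to its left, z up. A stand at the pen's right (pen y -185 mm), in line with the gate, carries catch 1
- catch1_grip (a point): Catch 1: two upright ears 12 mm thick along pen y, 16 mm deep, standing from 86 to 138 mm above the bench, 38 mm over the outsides (28 squeezed). The RIGHT ear (pen -y) is fixed; squeezed along pen y, the LEFT one slides 10 mm to it and draws its bolt off the gate's front. The point, fixed on the pen at x -2, y -192 mm, 118 mm up, is midway between the outsides of the SQUEEZED ears
- catch1 (a joint): Travel of catch 1's left ear, m: 0 latched, 0.010 fully squeezed; its bolt clears the gate from about 0.006. About 5 N moves it; it stays where pushed, also when let go
- catch2_grip (a point): Catch 2, on top of the gate near its free (right) end: two ears like catch 1's, standing from 89 to 140 mm up, 38 mm over the outsides (28 squeezed). The ear nearer the hinge is fixed to the gate; the outer one slides 10 mm toward it when squeezed along the gate's length. The point rides on the gate, midway between the outsides of the SQUEEZED ears, 118 mm up, 143 mm from the hinge axis
- catch2 (a joint): Travel of catch 2's outer ear, m: 0 at rest (gate bolted), 0.010 fully squeezed; the gate's bolt clears from about 0.006. Sprung: 6 N at rest, 9 N squeezed; let go, it springs back
- gate_hinge (a point): Point on the gate's vertical hinge axis, at the left end (pen +y) of the opening, 118 mm above the bench; fixed on the pen
- gate (a joint): Gate angle, rad: 0 shut (along pen y), growing as the free end swings towards the robot (pen -x), clockwise from above; stop at 1.75. A spring pulls it shut (2 N at the handle when wide); a sprung ball detent is felt at about 0.6 (about 5 N at the handle); let go beyond it, the gate falls back on the detent at about 0.85. Gate 190 mm long, 3 mm sheet, underside 18 mm off the bench
- batch_tray: Flat aluminium tray, 250 x 75 x 4 mm, fixed; the five square tube stubs stand on it in a row along its length (tray x), 45 mm apart, their sides parallel to the tray's. Origin centre of the underside
- scrap_bin: Open grey sheet bin, 160 (x) x 140 (y) x 60 mm high, walls 4 mm, fixed. Origin centre of the underside
- stub_a: Good stub of steel square tube, 28 x 28 mm, 65 mm long, 3 mm wall, open ends, standing upright. Origin centre of the lower end, z along the tube. About 90 g
- stub_b: Good stub of steel square tube, 28 x 28 mm, 65 mm long, 3 mm wall, open ends, standing upright. Origin centre of the lower end, z along the tube. About 90 g
- stub_c: Good stub of steel square tube, 28 x 28 mm, 65 mm long, 3 mm wall, open ends, standing upright. Origin centre of the lower end, z along the tube. About 90 g
- short_a: Stub cut too SHORT: same square tube, 28 x 28 mm but only 45 mm long, standing upright in the row among the good ones. Origin centre of the lower end, z along the tube. About 60 g
- short_b: Stub cut too SHORT: same square tube, 28 x 28 mm but only 45 mm long, standing upright in the row among the good ones. Origin centre of the lower end, z along the tube. About 60 g
- magnet: Bystander: round dark steel ground magnet, 52 mm across, 24 high. Origin centre of the underside
- jar: Bystander: small screw-lid jar, 48 mm across, 60 high. Origin centre of the underside
- angle_iron: Bystander: L-section steel offcut, 130 x 40 x 40 mm, lying. Origin centre of the underside
- pipe_end: Bystander: short ROUND pipe offcut, 40 mm across, 40 high, standing off the batch tray; not part of the batch. Origin centre of the underside
- wrench: Bystander: wrench lying on the bench
- brush: Bystander: hand brush lying on the bench
- can: Bystander: upright can, 64 mm across, 120 high. Origin centre of the underside
Things that resemble listed ones, but are neither listed nor needed, are in the scene too. Leave any red or yellow look-alike of the stub_b alone.

How it is judged (in metres and radians):
On the way, in this order (a step that is already met when the one before it is completed fails the run):
1. both short stubs lie in the scrap bin, let go (x of short_a in the frame of scrap_bin between -0.08 and 0.08 m and y of short_a in the frame of scrap_bin between -0.07 and 0.07 m and height (world z) of each of short_a, short_b below 0.058 m and linear speed of each of short_a, short_b below 0.05 m/s and contact force between the fingers and short_a below 0.1 N and x of short_b in the frame of scrap_bin between -0.08 and 0.08 m and y of short_b in the frame of scrap_bin between -0.07 and 0.07 m and contact force between the fingers and short_b below 0.1 N), for 0.2 s.
2. catch 1 is squeezed off the gate, the gate still shut (value of joint catch1 above 0.006 m and value of joint gate below 0.1 rad), for 0.2 s.
3. catch 2 is squeezed in the fingers, the gate still near shut (value of joint each of catch1, catch2 above 0.006 m and contact force between the fingers and gate above 2 N and value of joint gate below 0.2 rad), for 0.1 s.
4. the gate is past its detent, catch 2 still squeezed (value of joint catch2 above 0.006 m and contact force between the fingers and gate above 2 N and value of joint gate above 0.9 rad), for 0.1 s.
At the end, for the whole second after the job is handed in: Both short stubs lie at rest inside the scrap bin; the three good stubs stand upright within 20 mm of where they began; catch 1 is released (over 6 mm); the gate is held still at more than 1.25 rad (72 degrees) with catch 2 squeezed over 6 mm and the fingers pressing on it with over 2 N (all of step 1 and value of joint each of catch2, catch1 above 0.006 m and contact force between the fingers and gate above 2 N and value of joint gate above 1.25 rad and velocity of joint gate between -0.1 and 0.1 rad/s and distance of each of stub_a, stub_b, stub_c from where it was at the start of the episode below 0.02 m and angle between each of stub_a, stub_b, stub_c's own z axis and vertical below 0.2 rad); the arm keeps its last pose, push and grip.
It fails at once if a good stub is shifted by more than 30 mm (distance of any of stub_a, stub_b, stub_c from where it was at the start of the episode above 0.03 m).
It fails at once if a bystander is shifted by more than 30 mm (distance of any of magnet, jar, angle_iron, pipe_end, wrench, brush, can from where it was at the start of the episode above 0.03 m).
It also fails if it takes over 72 s, if anything falls off the work surface, if the arm or the gripper's body presses on something with over 40 N, if the wrist force passes 120 N, or if a joint passes its speed limit or range.

## Working session

There is one attempt and no reset: what is moved stays moved. The work goes in short steps, Python scripts to look and compute and a tool call to move; the robot and the scene stay as the last step left them, time stands still between calls to the robot, and variables do not carry over. Pictures are saved under pics/ and viewed, at most 10 in all, crops included, and the job is handed in when it is done.

Besides the shell and the picture viewer there is one more tool, called after "Request:" by a JSON object that holds its "name" and its "arguments". servo_tool: Moves the arm, as the interface text tells. Its arguments: {"type":"object","properties":{"commands":{"type":"array","items":{"type":"array","items":{"type":"array","items":{"type":"number"}}}}},"required":["commands"]}

```bash
mkdir -p pics; cat > h.py <<'E'
import numpy as np,cv2
from bench import arm,cams,ticket
from scipy.spatial.transform import Rotation as R
def ray(im,u,v):
    K=im["K"];T=im["T"];d=np.array([(u-K[0,2])/K[0,0],-(v-K[1,2])/K[1,1],-1.])
    return T[:3,3],T[:3,:3]@d
def onz(im,u,v,z):
    o,d=ray(im,u,v);return o+d*(z-o[2])/d[2]
def proj(im,p):
    T=im["T"];c=T[:3,:3].T@(np.array(p,float)-T[:3,3]);K=im["K"]
    return K[0,0]*c[0]/-c[2]+K[0,2],K[1,1]*-c[1]/-c[2]+K[1,2]
E
python3 - <<'E'
from h import *
import pickle
print(arm.read_state(),arm.grip_point_offset)
for n in("scene","top"):
    im=cams.get_image(n);cv2.imwrite(f"pics/{n}0.png",im["frame"]);pickle.dump(im,open(n+".pkl","wb"));print(n,im["K"],im["T"].round(3),im.keys())
E
```

```text
{'clock': 0.0, 'joints': array([ 1.47057910e+00,  3.85532210e-01,  6.59419249e-03, -5.09508495e-04,
       -1.19401413e+00, -2.58607040e-01]), 'joint_vel': array([-1.26354708e-03, -9.62605061e-04,  1.00370850e-03,  8.37024227e-04,
        6.15050071e-05,  5.14943169e-05]), 'joint_efforts': array([-6.78429551e-04, -3.92291594e+01,  1.88402134e+01,  4.18634132e+00,
       -4.69056540e-03,  6.80684863e-06]), 'position': array([219.25142926, 584.63416603, 230.22235605]), 'ee_rot': array([ 9.83931393e-01, -1.78543541e-01, -1.50765172e-04,  1.09326177e-03]), 'contact_force': array([ 0.62201688,  0.73642168, -0.43887462]), 'wrist_torque': array([-0.04125489, -0.01249488, -0.01852285]), 'grasp_force': 0.0, 'gripper_width': 85.69718630844973} 18.700000000000003
scene [[475.67345666   0.         314.83521131]
 [  0.         475.67345666 232.3346815 ]
 [  0.           0.           1.        ]] [[-8.09000e-01 -3.27000e-01  4.89000e-01  1.10035e+03]
 [ 5.88000e-01 -4.59000e-01  6.66000e-01  7.88744e+02]
 [ 7.00000e-03  8.26000e-01  5.64000e-01  7.87013e+02]
 [ 0.00000e+00  0.00000e+00  0.00000e+00  1.00000e+00]] dict_keys(['frame', 'K', 'T'])
top [[545.40927102   0.         307.87310252]
 [  0.         545.40927102 235.20032813]
 [  0.           0.           1.        ]] [[-1.900000e-02  9.770000e-01 -2.110000e-01  1.995780e+02]
 [-1.000000e+00 -1.900000e-02 -0.000000e+00  5.290000e-01]
 [-4.000000e-03  2.110000e-01  9.770000e-01  1.569901e+03]
 [ 0.000000e+00  0.000000e+00  0.000000e+00  1.000000e+00]] dict_keys(['frame', 'K', 'T'])
```

View pics/scene0.png

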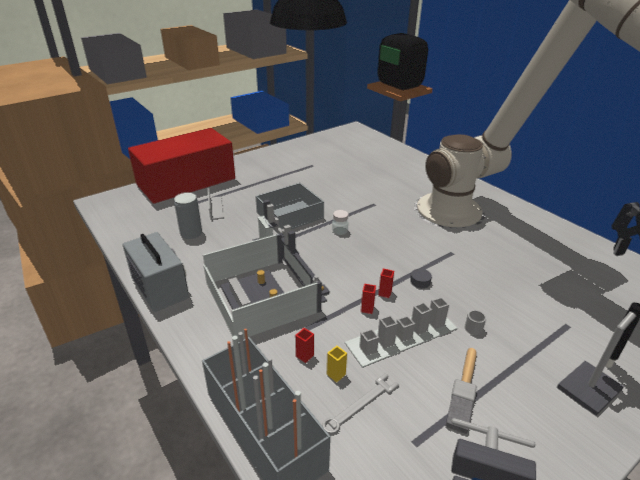

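View pics/top0.png

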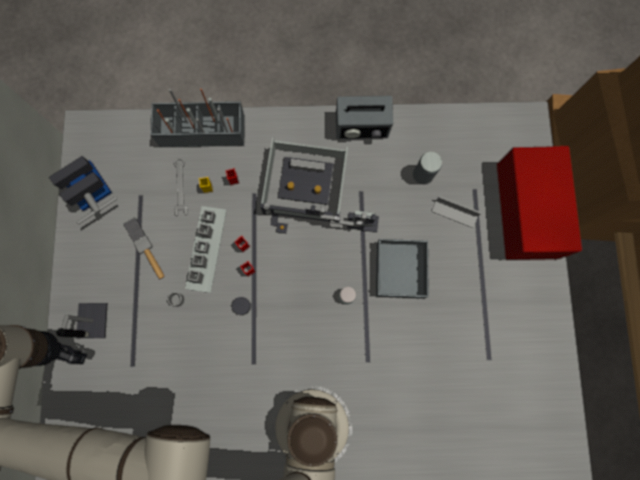

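Scene: the tray row runs (369,344) to (440,312), the pen is around (262,285), and the grey bin is at (290,208). Top: the stubs are at (208,216) to (195,276), the gate at row ~213, catch 1 at (360,220) and the bin at (402,268). Red and yellow look-alikes stand off the tray. I'll enlarge these areas.

```bash
python3 - <<'E'
from h import *
import pickle
s=pickle.load(open("scene.pkl","rb"))["frame"];t=pickle.load(open("top.pkl","rb"))["frame"]
f=lambda i,x,y,w,h:cv2.resize(i[y:y+h,x:x+w],(400,300),interpolation=cv2.INTER_CUBIC)
a=np.vstack([np.hstack([f(s,340,280,120,90),f(s,240,190,100,75)]),np.hstack([f(t,150,200,128,96),f(t,250,180,140,105)])])
cv2.imwrite("pics/c1.png",a)
E
```

```text
(no output)
```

View pics/c1.png

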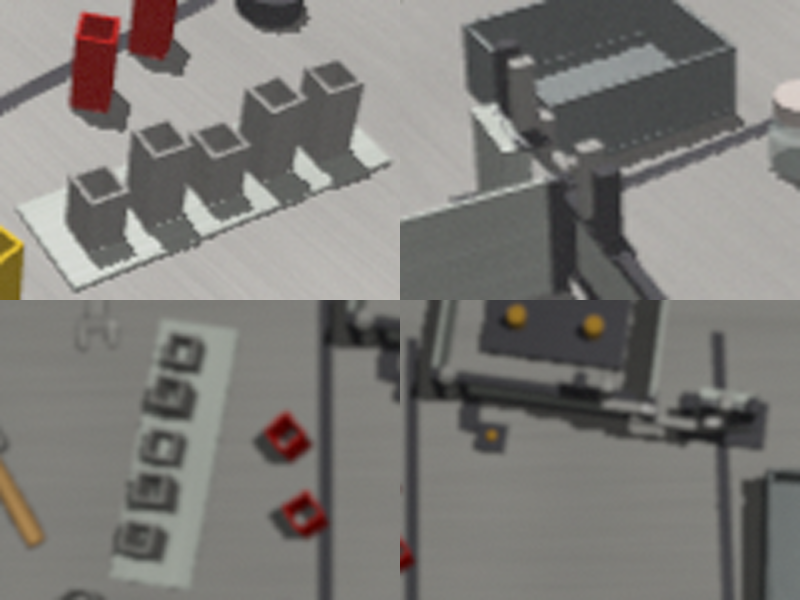

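The scene crop shows two stubs clearly lower than the rest: the leftmost, at scene px (369,338), and the middle one, at (406,323). In the top view these are (208,216) and (202,246). They fit "short"; the round pipe at (175,299) and the red and yellow pieces are not on the tray. Next I convert these pixels to positions.

```bash
python3 - <<'E'
from h import *
import pickle
s=pickle.load(open("scene.pkl","rb"));t=pickle.load(open("top.pkl","rb"))
P=lambda n,im,u,v,z:print(n,onz(im,u,v,z).round(1)[:2])
for q in[(201.8,206.4),(226.2,209),(210.8,292),(185.8,288.6)]:P("tray top",t,*q,4)
for q in[(346,342.1),(363.4,367),(457,329.5)]:P("tray sc",s,*q,4)
S=lambda x,y:(340+x/10*3,280+y*.3)
for q,z in[((98,185),49),((163,138),69),((220,140),49),((276,95),69),((333,76),69)]:P("stub sc",s,*S(*q),z)
T=lambda x,y:(150+x/3.125,200+(y-300)/3.125)
for q,z in[((184,352),49),((174,392),69),((165,448),49),((155,490),69),((142,540),69)]:P("stub top",t,*T(*q),z)
for n,q in dict(bl=(270,140),br=(349,150),fr=(341,213),fl=(262,208)).items():P("pen "+n,t,*q,90)
for q in[(377,240),(427,240),(427,297),(372,297)]:P("bin",t,*q,60)
for q in[(257,206),(289,187),(324,208),(294,228)]:P("bin sc",s,*q,60)
C=lambda x,y:(250+(x-400)/2.857,180+(y-300)/2.857)
for q in[(580,382),(610,405),(650,428),(690,405),(712,402),(735,402)]:P("top catch %s"%(q,),t,*C(*q),138)
P("jar",t,347,295,60);P("can",t,430,161,120)
E
```

```text
tray top [631.5 314.7]
tray top [622.1 242. ]
tray top [376.2 283.1]
tray top [387.4 355.3]
tray sc [616.  247.8]
tray sc [629.9 321.7]
tray sc [388.9 364.5]
stub sc [592.5 293.2]
stub sc [546.3 300.5]
stub sc [502.1 309.8]
stub sc [459.3 314.9]
stub sc [415.2 324.3]
stub top [588.2 284.6]
stub top [546.  289.2]
stub top [498.5 300.1]
stub top [456.6 304.3]
stub top [411.8 314.8]
pen bl [802.3 104.9]
pen br [ 767.1 -121.9]
pen fr [580.9 -93. ]
pen fl [599.8 128.2]
bin [ 507.9 -194.1]
bin [ 505.1 -335.2]
bin [ 344.5 -324.8]
bin [ 347.5 -173. ]
bin sc [ 527.8 -279.2]
bin sc [ 387.3 -321. ]
bin sc [ 373.7 -155.9]
bin sc [ 504.1 -119.5]
top catch (580, 382) [582.1 -14.4]
top catch (610, 405) [559.  -42.3]
top catch (650, 428) [535.9 -79.5]
top catch (690, 405) [ 557.5 -118. ]
top catch (712, 402) [ 560. -139.]
top catch (735, 402) [ 559.6 -160.7]
jar [ 354.3 -104.1]
can [ 718.4 -344.9]
```

Request:
{"name": "servo_tool", "arguments": {"commands": [[[0,0,0,0,0,0,-5.6],[0,0,0,0,0,0,-5.6],[0,0.034,0.021,0,0,0,0],[0,0.034,0.021,0,0,0,0],[0,0.034,0.021,0,0,0,0],[0,0.034,0.021,0,0,0,0],[0,0.034,0.021,0,0,0,0],[0,0.034,0.021,0,0,0,0],[0,0.034,0.021,0,0,0,0],[0,0.034,0.021,0,0,0,0]]]}}

```text
clock: 0.93
position: [461.4, 373.5, 231.0]
ee_rot: [0.997, -0.081, -0.0, 0.0]
contact_force: [1.1, 1.5, -0.8]
gripper_width: 85.3
grasp_force: 0.0
```

Request:
{"name": "servo_tool", "arguments": {"commands": [[[0,0.033,0.021,0,0,0,0],[0,0.033,0.021,0,0,0,0],[0,0.031,0.022,0,0,0,0],[0,0,0,0,0,0,0],[0,0,0,0,0,0,0],[0,0,0,0,0,0,0]]]}}

```text
clock: 1.43
position: [545.6, 296.0, 230.7]
ee_rot: [0.997, -0.082, -0.001, 0.0]
contact_force: [-1.4, 0.4, -0.2]
gripper_width: 85.5
grasp_force: 0.0
```

```bash
python3 - <<'E'
from h import *
import pickle
st=arm.read_state();print(st["position"],R.from_quat(st["ee_rot"]).as_matrix().round(3),st["clock"])
im=cams.get_image("wrist");cv2.imwrite("pics/w1.png",im["frame"]);pickle.dump(im,open("w1.pkl","wb"));print(im["K"],im["T"].round(2))
E
```

```text
[545.55670685 296.01573511 230.67438131] [[ 0.987 -0.163 -0.001]
 [-0.163 -0.987 -0.001]
 [-0.001  0.001 -1.   ]] 1.4333
[[357.44469354   0.         319.24191939]
 [  0.         357.44469354 233.70138958]
 [  0.           0.           1.        ]] [[-1.6000e-01  9.4000e-01  3.0000e-01  6.2208e+02]
 [-9.9000e-01 -1.6000e-01 -5.0000e-02  2.8365e+02]
 [ 0.0000e+00 -3.1000e-01  9.5000e-01  3.7284e+02]
 [ 0.0000e+00  0.0000e+00  0.0000e+00  1.0000e+00]]
```

View pics/w1.png

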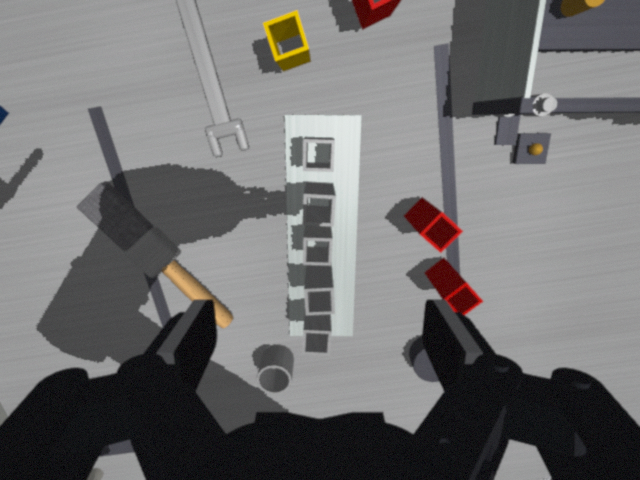

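Wrist view: the short stubs' tops are at (319,153) and (319,250), and the reds at (440,232) and (463,299) are clear of the tray.

```bash
python3 - <<'E'
from h import *
import pickle
im=pickle.load(open("w1.pkl","rb"));R_=np.array([[.987,-.163],[-.163,-.987]])
for n,u,v,z in[("s1",319,153.5,49),("s3",319,250,49),("g2",318,210,69),("g4",319,302,69),("red1",438,231,60),("red2",462,299,60),("tray",361,115,4),("tray",286,115,4)]:
    p=onz(im,u,v,z)[:2];print(n,p.round(1),"tool",(R_.T@(p-[545.6,296])).round(1))
E
```

```text
s1 [593.5 288.3] tool [48.5 -0.2]
s3 [503.4 303.2] tool [-42.8  -0.3]
g2 [547.7 296.8] tool [ 1.9 -1.1]
g4 [458.8 310.6] tool [-88.1  -0.3]
red1 [508.  191.9] tool [-20.1 108.9]
red2 [434.4 173.1] tool [-89.7 139.4]
tray [619.3 242.4] tool [81.4 40.9]
tray [631.2 314.9] tool [ 81.4 -32.6]
```

Request:
{"name": "servo_tool", "arguments": {"commands": [[[0,0.024,0,0.025,0,0,0],[0,0.023,0,0.03,0,0,0],[0,0,0,0.036,0,0,0],[0,0,0,0.036,0,0,0],[0,0,0,0.036,0,0,0],[0,0,0,0.03,0,0,0],[0,0,0,0.017,0,0,0],[0,0,0,0,0,0,0],[255,0,0,0,0,0,0],[255,0,0,0,0,0,0]]]}}

```text
clock: 2.32
position: [592.8, 290.3, 23.1]
ee_rot: [0.997, -0.081, 0.001, -0.001]
contact_force: [0.6, 0.4, 0.2]
gripper_width: 63.8
grasp_force: 0.0
```

Request:
{"name": "servo_tool", "arguments": {"commands": [[[255,0,0,0,0,0,0],[255,0,0,0,0,0,0],[255,0,0,0,0,0,0],[255,0,0,0,0,0,0],[255,0,0,0,0,0,0],[255,0,0,0,0,0,0]]]}}

```text
clock: 2.82
position: [593.2, 289.4, 23.3]
ee_rot: [0.997, -0.081, 0.001, -0.001]
contact_force: [-1.6, 0.6, 5.7]
gripper_width: 27.1
grasp_force: 59.3
```

Request:
{"name": "servo_tool", "arguments": {"commands": [[[255,0,0,-0.02,0,0,0],[255,0,0,-0.035,0,0,0],[255,0,0,-0.036,0,0,0],[255,0,0,-0.036,0,0,0],[255,0,0,-0.036,0,0,0],[255,0,0.02,-0.027,0,0,0],[255,-0.005,0.037,0,0,0,0],[255,-0.005,0.037,0,0,0,0],[255,-0.005,0.037,0,0,0,0],[255,-0.005,0.037,0,0,0,0]]]}}

```text
clock: 3.65
position: [543.8, 124.5, 211.2]
ee_rot: [0.997, -0.081, -0.0, -0.0]
contact_force: [0.7, 0.1, -0.3]
gripper_width: 26.7
grasp_force: 58.7
```

Request:
{"name": "servo_tool", "arguments": {"commands": [[[255,-0.005,0.038,0,0,0,0],[255,-0.005,0.038,0,0,0,0],[255,-0.005,0.038,0,0,0,0],[255,-0.005,0.038,0,0,0,0],[255,-0.005,0.038,0,0,0,0],[255,-0.005,0.038,0,0,0,0],[255,-0.006,0.038,0,0,0,0],[255,-0.006,0.038,0,0,0,0],[255,-0.007,0.038,0,0,0,0],[255,-0.007,0.038,0,0,0,0]]]}}

```text
clock: 4.48
position: [426.7, -241.2, 211.3]
ee_rot: [0.997, -0.082, 0.0, -0.0]
contact_force: [2.0, -0.6, -1.0]
gripper_width: 27.1
grasp_force: 58.7
```

```bash
python3 - <<'E'
from h import *
import pickle
st=arm.read_state();print(st["position"],st["gripper_width"],st["clock"])
im=cams.get_image("wrist");cv2.imwrite("pics/w2.png",im["frame"]);pickle.dump(im,open("w2.pkl","wb"));print(im["T"].round(2))
E
```

```text
[ 426.67001431 -241.19981704  211.34654153] 27.053090176230793 4.4833
[[-1.6000e-01  9.4000e-01  3.0000e-01  5.0302e+02]
 [-9.9000e-01 -1.5000e-01 -5.0000e-02 -2.5365e+02]
 [-0.0000e+00 -3.0000e-01  9.5000e-01  3.5358e+02]
 [ 0.0000e+00  0.0000e+00  0.0000e+00  1.0000e+00]]
```

View pics/w2.png

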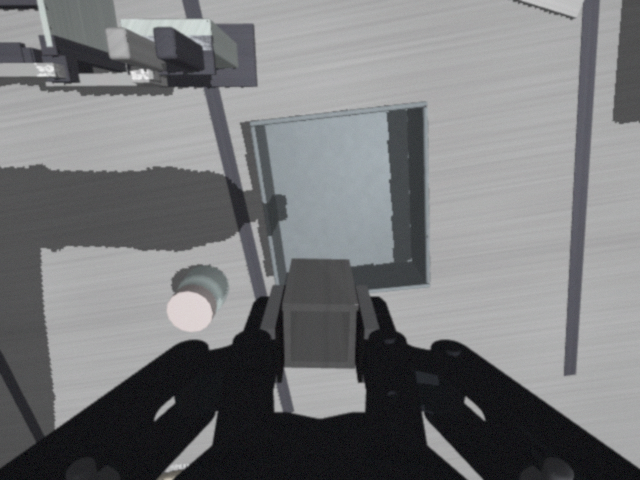

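Wrist view: the bin rim corners are (243,124), (426,103) and (429,285), and the stub is held at (320,310). Catch 1's ears are visible at the upper left, near (130,45) and (180,48).

```bash
python3 - <<'E'
from h import *
import pickle
im=pickle.load(open("w2.pkl","rb"))
for q in[(243,124),(426,103),(429,285)]:print(onz(im,*q,60).round(1))
for q in[(109,27),(160,30),(178,27),(154,66),(109,62),(200,66)]:print(q,onz(im,*q,138).round(1))
E
```

```text
[ 509.5 -194.    60. ]
[ 501.7 -336.9   60. ]
[ 346.5 -328.3   60. ]
(109, 27) [ 567.8 -150.4  138. ]
(160, 30) [ 562.  -176.8  138. ]
(178, 27) [ 561.8 -186.8  138. ]
(154, 66) [ 545.6 -168.4  138. ]
(109, 62) [ 551.5 -144.6  138. ]
(200, 66) [ 541.5 -193.4  138. ]
```

Request:
{"name": "servo_tool", "arguments": {"commands": [[[255,0.02,0.007,0,0,0,0],[255,0.018,0.006,0.02,0,0,0],[255,0,0,0.035,0,0,0],[255,0,0,0.036,0,0,0],[255,0,0,0.035,0,0,0],[255,0,0,0.03,0,0,0],[255,0,0,0.018,0,0,0],[255,0,0,0,0,0,0],[130,0,0,0,0,0,0],[130,0,0,0,0,0,0]]]}}

```text
clock: 5.37
position: [464.7, -259.1, 38.7]
ee_rot: [0.997, -0.081, 0.001, 0.0]
contact_force: [-0.9, -0.1, -0.6]
gripper_width: 42.1
grasp_force: 0.0
```

Request:
{"name": "servo_tool", "arguments": {"commands": [[[130,0,0,0,0,0,0],[130,0,0,-0.02,0,0,0],[130,0,0,-0.036,0,0,0],[130,0,0,-0.036,0,0,0],[0,0,0,-0.036,0,0,0],[0,0,0,-0.036,0,0,0],[0,0,0,-0.012,0,0,0]]]}}

```text
clock: 5.95
position: [466.3, -259.9, 221.7]
ee_rot: [0.997, -0.081, 0.007, 0.002]
contact_force: [0.8, -0.3, 0.5]
gripper_width: 76.3
grasp_force: 0.0
```

Request:
{"name": "servo_tool", "arguments": {"commands": [[[0,-0.0036,-0.0375,0,0,0,0],[0,-0.0036,-0.0375,0,0,0,0],[0,-0.0036,-0.0375,0,0,0,0],[0,-0.0036,-0.0375,0,0,0,0],[0,-0.0036,-0.0375,0,0,0,0],[0,-0.0036,-0.0375,0,0,0,0],[0,-0.0036,-0.0375,0,0,0,0],[0,-0.0036,-0.0375,0,0,0,0],[0,-0.0036,-0.0375,0,0,0,0],[0,-0.0036,-0.0375,0,0,0,0]]]}}

```text
clock: 6.78
position: [488.9, 119.2, 215.6]
ee_rot: [0.997, -0.081, 0.002, -0.001]
contact_force: [0.6, -0.2, -0.6]
gripper_width: 85.2
grasp_force: 0.0
```

Request:
{"name": "servo_tool", "arguments": {"commands": [[[0,-0.0036,-0.0375,0,0,0,0],[0,-0.0036,-0.0375,0,0,0,0],[0,-0.0036,-0.0375,0,0,0,0],[0,-0.0036,-0.0375,0,0,0,0],[0,-0.0036,-0.037,0,0,0,0],[0,0,0,0.03,0,0,0],[0,0,0,0.036,0,0,0],[0,0,0,0.03,0,0,0],[0,0,0,0,0,0,0],[0,0,0,0,0,0,0]]]}}

```text
clock: 7.62
position: [501.5, 304.4, 117.9]
ee_rot: [0.997, -0.081, -0.0, 0.0]
contact_force: [0.6, 0.6, 0.4]
gripper_width: 85.8
grasp_force: 0.0
```

Request:
{"name": "servo_tool", "arguments": {"commands": [[[0,0.0025,0.0005,0.025,0,0,0],[0,0,0,0.033,0,0,0],[0,0,0,0.025,0,0,0],[0,0,0,0.012,0,0,0],[0,0,0,0,0,0,0],[255,0,0,0,0,0,0],[255,0,0,0,0,0,0],[255,0,0,0,0,0,0],[255,0,0,0,0,0,0],[255,0,0,0,0,0,0]]]}}

```text
clock: 8.45
position: [504.7, 304.4, 24.0]
ee_rot: [0.997, -0.081, 0.001, -0.001]
contact_force: [-1.1, 1.0, 4.1]
gripper_width: 27.0
grasp_force: 59.0
```

Request:
{"name": "servo_tool", "arguments": {"commands": [[[255,0,0,0,0,0,0],[255,0,0,0,0,0,0],[255,0,0,0,0,0,0],[255,0,0,-0.02,0,0,0],[255,0,0,-0.035,0,0,0],[255,0,0,-0.036,0,0,0],[255,0,0,-0.036,0,0,0],[255,0,0,-0.036,0,0,0],[255,0,0,-0.027,0,0,0]]]}}

```text
clock: 9.2
position: [504.4, 303.9, 216.0]
ee_rot: [0.997, -0.081, 0.001, -0.001]
contact_force: [0.5, 0.7, -0.8]
gripper_width: 27.1
grasp_force: 59.0
```

Request:
{"name": "servo_tool", "arguments": {"commands": [[[255,-0.001,0.038,0,0,0,0],[255,-0.001,0.038,0,0,0,0],[255,-0.001,0.038,0,0,0,0],[255,-0.001,0.038,0,0,0,0],[255,-0.001,0.038,0,0,0,0],[255,-0.001,0.038,0,0,0,0],[255,-0.001,0.038,0,0,0,0],[255,-0.001,0.038,0,0,0,0],[255,-0.001,0.038,0,0,0,0],[255,-0.001,0.038,0,0,0,0]]]}}

```text
clock: 10.03
position: [431.2, -71.2, 212.6]
ee_rot: [0.997, -0.081, 0.0, -0.0]
contact_force: [0.2, -0.1, -0.3]
gripper_width: 27.1
grasp_force: 59.1
```

Request:
{"name": "servo_tool", "arguments": {"commands": [[[255,-0.001,0.038,0,0,0,0],[255,-0.001,0.038,0,0,0,0],[255,-0.001,0.038,0,0,0,0],[255,-0.001,0.038,0,0,0,0],[255,-0.002,0.038,0,0,0,0],[255,0,0,0.03,0,0,0],[255,0,0,0.036,0,0,0],[255,0,0,0.036,0,0,0],[255,0,0,0,0,0,0],[255,0,0,0,0,0,0]]]}}

```text
clock: 10.87
position: [394.4, -256.1, 109.5]
ee_rot: [0.997, -0.081, -0.002, -0.0]
contact_force: [0.5, -0.8, 0.1]
gripper_width: 26.8
grasp_force: 59.2
```

Request:
{"name": "servo_tool", "arguments": {"commands": [[[255,0,0,0.03,0,0,0],[255,0,0,0.03,0,0,0],[255,0,0,0.012,0,0,0],[255,0,0,0,0,0,0],[130,0,0,0,0,0,0],[130,0,0,0,0,0,0],[130,0,0,0,0,0,0],[130,0,0,-0.02,0,0,0],[130,0,0,-0.036,0,0,0],[130,0,0,-0.036,0,0,0]]]}}

```text
clock: 11.7
position: [395.2, -256.1, 132.2]
ee_rot: [0.997, -0.081, -0.0, 0.0]
contact_force: [1.6, 0.3, 0.0]
gripper_width: 41.7
grasp_force: 0.0
```

Request:
{"name": "servo_tool", "arguments": {"commands": [[[130,0,0,-0.036,0,0,0],[130,0,0,-0.036,0,0,0],[130,0.01,-0.027,-0.03,0,0,0],[130,0.01,-0.027,-0.028,0,0,0],[130,0.01,-0.027,0,0,0,0],[130,0.01,-0.027,0,0,0,0],[130,0.01,-0.027,0,0,0,0],[130,0.01,-0.023,0,0,0,0],[130,0,0,0,0,0,0],[130,0,0,0,0,0,0]]]}}

```text
clock: 12.53
position: [480.8, -109.1, 261.6]
ee_rot: [0.997, -0.08, 0.001, -0.0]
contact_force: [-0.5, 0.3, -0.2]
gripper_width: 42.0
grasp_force: 0.0
```

```bash
python3 - <<'E'
from h import *
import pickle
st=arm.read_state();print(st["position"],st["gripper_width"],st["clock"])
im=cams.get_image("wrist");pickle.dump(im,open("w3.pkl","wb"));print(im["T"].round(2))
s=cams.get_image("scene")["frame"]
a=im["frame"].copy();a[360:,:200]=cv2.resize(s[180:230,248:331],(200,120))
cv2.imwrite("pics/w3.png",a)
E
```

```text
[ 480.81209337 -109.05980632  261.63862143] 42.02374395773581 12.5333
[[-1.6000e-01  9.4000e-01  3.0000e-01  5.5689e+02]
 [-9.9000e-01 -1.5000e-01 -5.0000e-02 -1.2129e+02]
 [-0.0000e+00 -3.0000e-01  9.5000e-01  4.0403e+02]
 [ 0.0000e+00  0.0000e+00  0.0000e+00  1.0000e+00]]
```

View pics/w3.png

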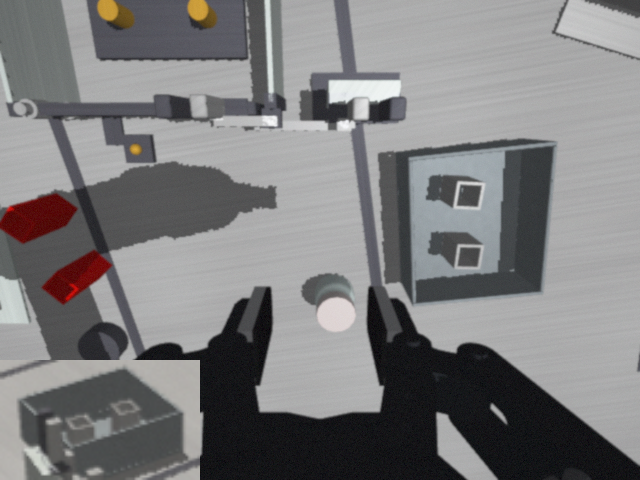

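Wrist view: both short stubs stand in the bin at (468,195) and (467,257). Catch 1 has a light moving ear at (360,108) and a dark fixed ear at (397,108). Catch 2 has a dark fixed ear at (170,105) and a light outer ear at (204,105). The hinge is at (24,108).

```bash
python3 - <<'E'
from h import *
import pickle
f=pickle.load(open("w3.pkl","rb"))["frame"]
a=np.vstack([cv2.resize(f[80:140,0:160],(800,300),interpolation=cv2.INTER_CUBIC)*0+cv2.resize(f[85:130,150:270],(800,300),interpolation=cv2.INTER_CUBIC),cv2.resize(f[85:130,300:420],(800,300),interpolation=cv2.INTER_CUBIC)])
a=cv2.convertScaleAbs(a,alpha=1.6)
cv2.imwrite("pics/c3.png",a)
E
```

```text
(no output)
```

View pics/c3.png

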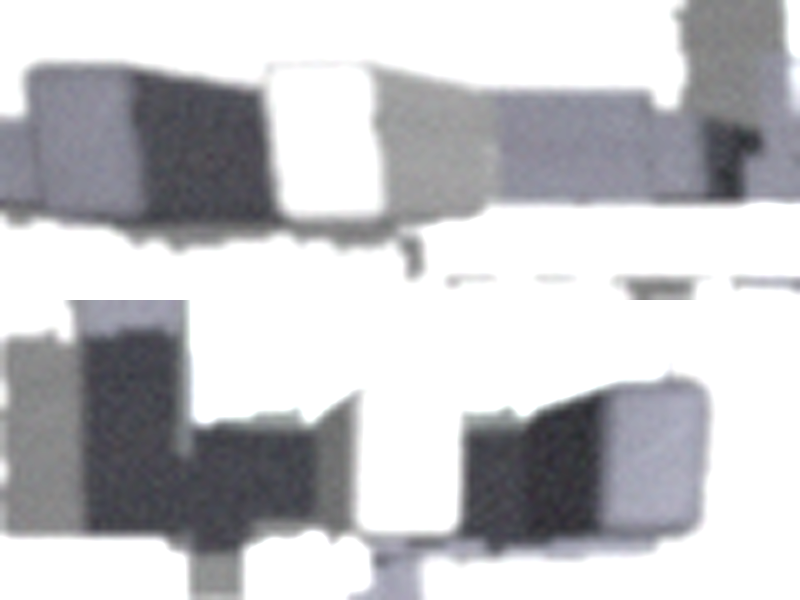

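```bash
python3 - <<'E'
from h import *
import pickle
im=pickle.load(open("w3.pkl","rb"))
A=lambda n,u,v,z:(print(n,onz(im,u,v,z).round(1)),onz(im,u,v,z))[1]
c2f=A("c2 fixed out",154.7,106,140);c2o=A("c2 outer out",207.3,106,140)
c1m=A("c1 moving out",353.8,109,138);c1f=A("c1 fixed out",406.2,108.7,138)
h=A("hinge",24,108,90)
print(np.linalg.norm(c2f-c2o),np.linalg.norm(c1m-c1f))
d=(c2f+c2o-c1m-c1f)/2;print("pen y ang",np.degrees(np.arctan2(d[1],d[0])))
d=c1m-c1f;print(np.degrees(np.arctan2(d[1],d[0])))
d=c2f-c2o;print(np.degrees(np.arctan2(d[1],d[0])))
y=(c2f+c2o-c1m-c1f)[:2];y/=np.linalg.norm(y)
g1=c1f[:2]+14*y;g2=c2f[:2]-14*y;print("g1,g2",g1,g2,"dist",np.linalg.norm(g1-g2),"hinge est",g2+143*y)
E
```

```text
c2 fixed out [584.7  -9.7 140. ]
c2 outer out [578.8 -45.8 140. ]
c1 moving out [ 560.6 -146.4  138. ]
c1 fixed out [ 554.9 -182.8  138. ]
hinge [605.8 119.   90. ]
36.621424951826356 36.81971660748099
pen y ang 80.05422325288421
81.11270342638302
80.80265600185521
g1,g2 [ 557.33528524 -169.00160031] [582.26918608 -23.45380462] dist 147.66807454484575 hinge est [606.96758885 117.39714106]
```

Request:
{"name": "servo_tool", "arguments": {"commands": [[[60,0.028,0.016,0,0,0,0],[60,0.029,0.016,0,0,0,0],[60,0.028,0.015,0,0,0,0],[60,0,0,0.025,0,0,0],[60,0,0,0.03,0,0,0],[60,0,0,0.025,0,0,0],[60,0,0,0,0,0,0],[60,0,0,0,0,0,0]]]}}

```text
clock: 13.3
position: [555.6, -171.3, 180.0]
ee_rot: [0.997, -0.082, -0.001, 0.0]
contact_force: [0.4, -0.4, -0.0]
gripper_width: 65.3
grasp_force: 0.0
```

```bash
python3 - <<'E'
from h import *
import pickle
st=arm.read_state();print(st["position"],st["gripper_width"],st["clock"])
im=cams.get_image("wrist");pickle.dump(im,open("w4.pkl","wb"))
f=im["frame"];cv2.imwrite("pics/w4.png",cv2.convertScaleAbs(f,alpha=1.4))
E
```

```text
[ 555.63403346 -171.28155082  180.01605044] 65.34187775994617 13.3
```

View pics/w4.png

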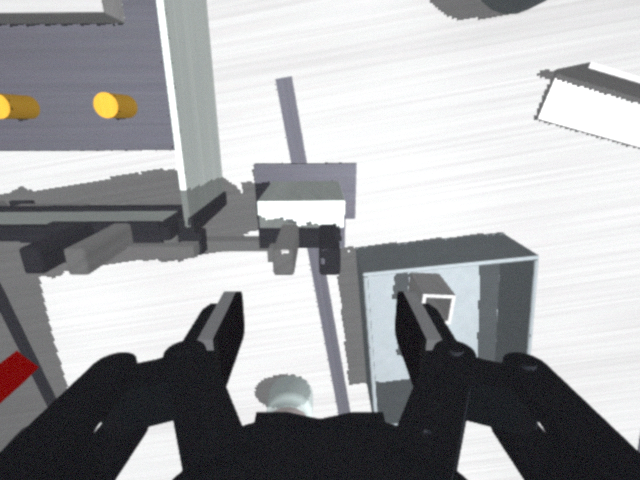

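```bash
python3 - <<'E'
from h import *
import pickle
im=pickle.load(open("w4.pkl","rb"));M=np.array([[.987,-.163],[-.163,-.987]]);t=np.array([555.6,-171.3])
for q in[(274,261),(297,261),(320,261),(340.5,261),(330,250),(330,273)]:
    p=onz(im,*q,138)[:2];print(q,p.round(1),(M.T@(p-t)).round(1))
f=im["frame"];g=cv2.cvtColor(f,cv2.COLOR_BGR2GRAY)
for v in(252,260,266):print(g[v,266:350])
print(g[215:285,285],g[215:285,330])
E
```

```text
(274, 261) [ 562.3 -146.9] [  2.6 -25.2]
(297, 261) [ 560.2 -159.4] [  2.6 -12.5]
(320, 261) [ 558.1 -172. ] [2.6 0.3]
(340.5, 261) [ 556.3 -183.2] [ 2.6 11.7]
(330, 250) [ 563.6 -178.5] [9.1 5.8]
(330, 273) [ 550.1 -176.4] [-4.6  5.9]
[158 129  99  89  88  87  85  85  86  89  87  86  86  89  98 130 161 168
 167 171 173 170 149 109  87  85  81  77  74  74  85 129 167 181 180 179
 180 179 182 183 177 159 124  96  93  92  93  94  94  94  94  89  77  54
  44  41  46  45  41  43  41  43  45  46  40  43  41  44  42  44  43  43
  45  50  67  83  88  87  86  86  89 103 124 115]
[175 153 110  93  90  93  85  83  86  88  89  89  88  89  86  88  87  88
  87  90  84  86  86  88  82  83  80  75  79 104 145 176 184 184 185 184
 187 188 183 187 184 182 170 141 101  94  91  91  94  94  93  88  80  60
  60  75  84  85  78  53  46  40  43  47  46  45  43  44  43  46  42  45
  46  48  66  82  86  86  84  88  87  88  89  86]
[183 185 187 186 188 180 163 119  89  89  86  87  85  84  83  85  86  86
  85  86  86  90  85  90  89  86  86  82  98 137 170 177 178 180 179 178
 181 183 182 181 182 182 179 170 144 104  93  91  93  91  94  91  83  63
  49  40  44  41  44  45  45  41  39  43  42  42  42  40  45  45  45  44
  44  49  67  80  88  87  88  86  85  84  85  88]
[218 217 218 208 181 136 105  95  97  90  83  81  79  79  78  80  80  75
  76  78  79  81  80  82  78  75  77  80  79  77  79  77  82  89 114 146
 166 171 131  96  87  88  89  86  88  90  88  87  87  85  85  86  87  88
  86  89  87  88  87 111 158 179 177 178 176 177 183 183 181 180] [225 225 222 224 223 223 220 221 209 142  67  39  42  39  36  37  37  37
  39  39  39  42  39  39  38  35  39  36  39  41  43  40  39  45  44  44
  44  40  45  46  42  48  43  41  42  46  43  45  43  44  46  42  45  45
  43  41  46  45  52  99 157 177 178 181 181 180 183 181 186 183]
```

Catch 1's squeezed centre is about 2 mm along tool +x and 2 mm along tool −y from here.

Request:
{"name": "servo_tool", "arguments": {"commands": [[[60,0.002,-0.002,0.025,0,0,0],[60,0,0,0.03,0,0,0],[60,0,0,0.02,0,0,0],[60,0,0,0.006,0,0,0],[60,0,0,0,0,0,0],[255,0,0,0,0,0,0],[255,0,0,0,0,0,0],[255,0,0,0,0,0,0],[255,0,0,0,0,0,0],[255,0,0,0,0,0,0]]]}}

```text
clock: 14.18
position: [560.7, -170.1, 102.4]
ee_rot: [0.997, -0.081, 0.003, 0.001]
contact_force: [-0.4, -4.1, 5.7]
gripper_width: 26.7
grasp_force: 61.9
```

Request:
{"name": "servo_tool", "arguments": {"commands": [[[255,0,0,0,0,0,0],[255,0,0,0,0,0,0],[255,0,0,0,0,0,0],[255,0,0,0,0,0,0]]]}}

```text
clock: 14.52
position: [560.7, -170.1, 102.4]
ee_rot: [0.997, -0.081, 0.003, 0.001]
contact_force: [-0.7, -4.2, 6.0]
gripper_width: 26.7
grasp_force: 62.0
```

Request:
{"name": "servo_tool", "arguments": {"commands": [[[60,0,0,0,0,0,0],[60,0,0,0,0,0,0],[60,0,0,-0.02,0,0,0],[60,0,0,-0.03,0,0,0],[60,0,0,-0.03,0,0,0],[60,0,-0.037,0,0,0,0],[60,0,-0.037,0,0,0,0],[60,0,-0.037,0,0,0,0],[60,0,-0.036,0,0,0,0],[60,0,0,0,0,0,0]]]}}

```text
clock: 15.35
position: [583.7, -18.4, 179.4]
ee_rot: [0.997, -0.079, 0.001, -0.001]
contact_force: [0.2, -0.4, 0.5]
gripper_width: 65.6
grasp_force: 0.0
```

Request:
{"name": "servo_tool", "arguments": {"commands": [[[60,0,0,0,0,0,0],[60,0,0,0,0,0,0]]]}}

```text
clock: 15.52
position: [582.5, -23.3, 179.1]
ee_rot: [0.997, -0.081, -0.0, 0.0]
contact_force: [-0.5, -0.6, -0.5]
gripper_width: 65.2
grasp_force: 0.0
```

```bash
python3 - <<'E'
from h import *
import pickle
st=arm.read_state();print(st["position"],st["joints"].round(3),st["clock"])
im=cams.get_image("wrist");pickle.dump(im,open("w5.pkl","wb"))
f=im["frame"];cv2.imwrite("pics/w5.png",cv2.convertScaleAbs(f,alpha=1.4))
E
```

```text
[582.47198868 -23.29068313 179.10578469] [ 0.238  0.356 -0.174 -0.    -1.042  1.171] 15.5167
```

View pics/w5.png

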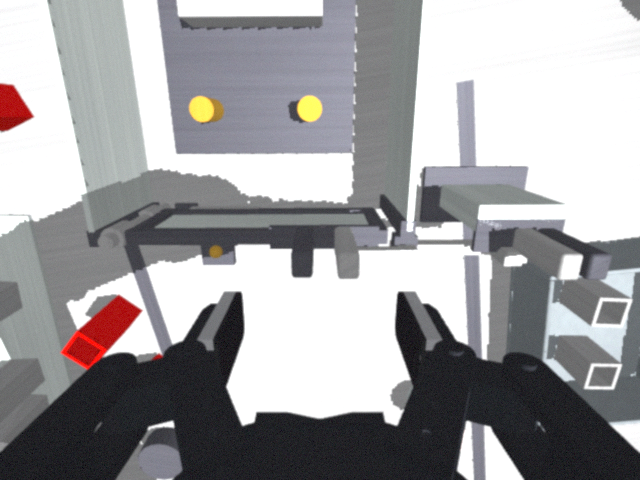

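Catch 1's ears at (555,255) now stand together, so it is squeezed. Catch 2's ears at (302,262) and (348,262) are centred within about 1 mm. I'll descend and squeeze.

Request:
{"name": "servo_tool", "arguments": {"commands": [[[60,0.001,-0.001,0.025,0,0,0],[60,0,0,0.03,0,0,0],[60,0,0,0.019,0,0,0],[60,0,0,0.005,0,0,0],[60,0,0,0,0,0,0],[255,0,0,0,0,0,0],[255,0,0,0,0,0,0],[255,0,0,0,0,0,0],[255,0,0,0,0,0,0],[255,0,0,0,0,0,0]]]}}

```text
clock: 16.4
position: [585.3, -21.7, 103.4]
ee_rot: [0.997, -0.081, 0.002, -0.001]
contact_force: [-0.8, 4.5, 6.1]
gripper_width: 26.7
grasp_force: 59.2
```

Request:
{"name": "servo_tool", "arguments": {"commands": [[[255,0,0,0,0,0,0],[255,0,0,0,0,0,0],[255,0,0,0,0,0,0],[255,0,0,0,0,0,0],[255,0,0,0,0,0,0]]]}}

```text
clock: 16.82
position: [585.4, -21.7, 103.4]
ee_rot: [0.997, -0.081, 0.002, -0.0]
contact_force: [-1.5, 3.5, 5.8]
gripper_width: 26.8
grasp_force: 59.1
```

Request:
{"name": "servo_tool", "arguments": {"commands": [[[255,-0.0025,0,0,0,0,1],[255,-0.005,-0.0001,0,0,0,2],[255,-0.005,-0.0001,0,0,0,2],[255,-0.005,-0.0001,0,0,0,2],[255,-0.005,-0.0001,0,0,0,2],[255,0,0,0,0,0,0]]]}}

```text
clock: 17.32
position: [563.4, -16.6, 103.3]
ee_rot: [0.987, -0.159, 0.003, -0.0]
contact_force: [1.1, 0.3, 5.6]
gripper_width: 27.0
grasp_force: 58.9
```

```bash
cat >s.py <<'E'
from h import *
st=arm.read_state();M=R.from_quat(st["ee_rot"]).as_matrix();h=np.array([607,119])
d=st["position"][:2]-h;print(st["clock"],st["position"].round(1),"F tool",(M.T@st["contact_force"]).round(1),"w",st["gripper_width"],st["grasp_force"])
print("yaw turn",np.degrees(np.arctan2(M[0,0]*0+M[0,1],M[1,1]*-1))+0,"radius",np.linalg.norm(d),"gate ang",(-99.4-np.degrees(np.arctan2(d[1],d[0])))%360)
E
python3 s.py
```

```text
17.3167 [563.4 -16.6 103.3] F tool [ 1.  -0.6 -5.6] w 27.007932068894267 58.922685384750366
yaw turn -18.31945610648205 radius 142.4668024962269 gate ang 8.400122234706416
```

Low forces and the radius holds, so I continue at 3° per row.

Request:
{"name": "servo_tool", "arguments": {"commands": [[[255,-0.0075,-0.0002,0,0,0,3],[255,-0.0075,-0.0002,0,0,0,3],[255,-0.0075,-0.0002,0,0,0,3],[255,-0.0075,-0.0002,0,0,0,3],[255,-0.0075,-0.0002,0,0,0,3],[255,-0.0075,-0.0002,0,0,0,3],[255,-0.0075,-0.0002,0,0,0,3],[255,-0.0075,-0.0002,0,0,0,3],[255,0,0,0,0,0,0]]]}}

```text
clock: 18.07
position: [512.4, 12.6, 103.4]
ee_rot: [0.932, -0.361, 0.003, -0.0]
contact_force: [3.2, -3.2, 6.2]
gripper_width: 26.8
grasp_force: 59.7
```

```bash
python3 s.py
```

```text
18.0667 [512.4  12.6 103.4] F tool [ 4.6  0.2 -6.2] w 26.77020947654217 59.745091795921326
yaw turn -42.34874355269289 radius 142.4212382460344 gate ang 32.24112035657839
```

Request:
{"name": "servo_tool", "arguments": {"commands": [[[255,-0.0075,-0.0002,0,0,0,3],[255,-0.0075,-0.0002,0,0,0,3],[255,-0.0075,-0.0002,0,0,0,3],[255,-0.0075,-0.0002,0,0,0,3],[255,-0.0075,-0.0002,0,0,0,3],[255,-0.0075,-0.0002,0,0,0,3],[255,-0.0075,-0.0002,0,0,0,3],[255,-0.0075,-0.0002,0,0,0,3],[255,-0.0075,-0.0002,0,0,0,3],[255,0,0,0,0,0,0]]]}}

```text
clock: 18.9
position: [474.5, 68.1, 103.3]
ee_rot: [0.822, -0.57, 0.002, -0.001]
contact_force: [2.0, -6.4, 10.6]
gripper_width: 26.8
grasp_force: 61.4
```

```bash
python3 s.py
```

```text
18.9 [474.5  68.1 103.3] F tool [  6.8   0.3 -10.6] w 26.751826419542272 61.36563777923584
yaw turn -69.48989440551765 radius 141.93929158290086 gate ang 59.603106041269655
```

Request:
{"name": "servo_tool", "arguments": {"commands": [[[255,-0.0075,-0.0002,0,0,0,3],[255,-0.0075,-0.0002,0,0,0,3],[255,-0.0075,-0.0002,0,0,0,3],[255,-0.0075,-0.0002,0,0,0,3],[255,-0.0075,-0.0002,0,0,0,3],[255,-0.0075,-0.0002,0,0,0,3],[255,-0.0075,-0.0002,0,0,0,3],[255,-0.0075,-0.0002,0,0,0,3],[255,-0.0075,-0.0002,0,0,0,3],[255,0,0,0,0,0,0]]]}}

```text
clock: 19.73
position: [466.8, 134.1, 103.2]
ee_rot: [-0.665, 0.747, -0.001, 0.001]
contact_force: [4.4, -9.5, 10.3]
gripper_width: 27.0
grasp_force: 62.8
```

Request:
{"name": "servo_tool", "arguments": {"commands": [[[255,0,0,0,0,0,0],[255,0,0,0,0,0,0],[255,0,0,0,0,0,0],[255,0,0,0,0,0,0],[255,0,0,0,0,0,0],[255,0,0,0,0,0,0]]]}}

```text
clock: 20.23
position: [466.6, 133.3, 103.3]
ee_rot: [-0.666, 0.746, -0.001, 0.001]
contact_force: [3.4, -8.9, 10.1]
gripper_width: 27.1
grasp_force: 62.5
```

```bash
python3 s.py; python3 - <<'E'
from h import *
s=cams.get_image("scene")["frame"];t=cams.get_image("top")["frame"]
cv2.imwrite("pics/f.png",np.hstack([cv2.resize(s[180:380,190:490],(450,300)),cv2.resize(t[120:320,160:440],(350,300))]))
E
```

```text
20.2333 [466.6 133.3 103.3] F tool [  8.5  -4.4 -10. ] w 27.11538749525347 62.49485492706299
yaw turn -96.523801099071 radius 141.08241812112826 gate ang 86.43242352807374
```

View pics/f.png

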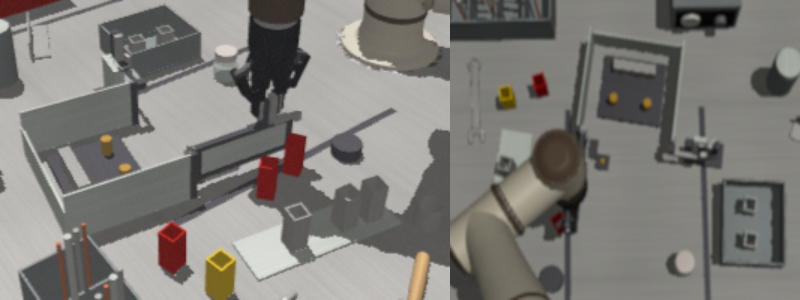

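The picture shows the gate standing out square, held by its catch at crop (270,115). Three good stubs remain on the tray and both shorts are in the bin. I'm handing in.

```bash
python3 -c "
from h import *
print(ticket.job_done())"
```

```text
the job is handed in; nothing more can be done
None
```

The job is handed in, with no verdict returned: both short stubs are in the scrap bin, the three good stubs still stand on the tray, catch 1 is released, and the gate is held by its squeezed catch at about 86° (1.5 rad).

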